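# Move a push-lock stopper from one storage jar to another

## Task

The short glass jar goes to the wash; its push-lock stopper is to close the taller glass jar, which stands open. Pull up the steel centre pin to release the stopper, lift it out of the short jar and stand it in the neck of the tall jar with the pin still up; once it sits flat on the rim, push the pin down flush so that it spreads and locks. Leave both jars and the mill, food jars and bottle that crowd them standing where they are.

Things in the scene. Friction and masses are not known exactly. Their poses are not given: they have to be found in the camera images.
- short_jar_neck (a point): Centre of the neck's top rim of the short clear glass jar, 62 mm high and 118 mm across (loose, 1.6 kg); point z up. The neck is a round bore of 88 mm, 12 mm deep; below it the jar is hollow, 109 mm wide. At the start the stopper is locked in it.
- tall_jar_neck (a point): The same point of the taller clear glass jar, 85 mm high and 118 mm across (loose, 1.7 kg), which stands open. Its neck is the same: bore 88 mm, 12 mm deep.
- stopper_seat (a point): Centre of the underside of the stopper's cap, which rests on a jar's rim; z up along its axis. Pale wooden dish, 113 mm across, top 30 mm above this point; its floor lies 6 mm above, ringed by a rim of 101 mm inner diameter, so 34 mm are free all round the knob. Below: a plug of 84 mm and four petals, 30 mm deep; pin up: they taper inward; pin down: 96 mm across under the neck. 0.46 kg.
- stopper_knob (a point): Centre, half-way up, of the steel knob on top of the centre pin, in the middle of the dish: upright cylinder, 32 mm across, 23 mm high; it moves with the pin. Pin flush: the knob's top is level with the cap's rim, 30 mm above stopper_seat, its underside 1 mm off the dish floor. Pin up: its top is 46 mm above stopper_seat.
- stopper_pin (a joint): How far the pin is raised: 0 = flush (petals spread, locked), 0.016 m = up at its stop (petals drawn in, released). Friction holds it where it is left. Pulling it up takes about 2 N, pushing it down about 8 N: so lifting by the knob first slides the pin up to its stop and then draws the stopper out, and a stopper set down with less than 7 N keeps its pin up.
- mill_mid (a point): Middle (85 mm up) of a wooden pepper mill, 58 mm across and 170 mm high, standing upright a few mm from the short jar.
- red_lid_jar_mid (a point): Middle (81 mm up) of a food jar with a red lid, 81 mm across and 163 mm high, standing upright a few mm from the short jar on the far side from the mill.
- green_lid_jar_mid (a point): Middle (91 mm up) of a food jar with a green lid, 81 mm across and 182 mm high, standing upright a few mm from the tall jar.
- bottle_mid (a point): Middle (113 mm up) of a tall clear squeeze bottle, 49 by 81 mm (81 along its y) and 226 mm high, standing upright a few mm from the tall jar on the far side from the jar with the green lid.
Mind the look-alikes: they are no part of the job. Leave any orange look-alike of the part that bears stopper_seat alone.

How it is judged:
By the outcome, as a careful person would: the job done as asked, in the order asked, and still so for the second after the job is handed in, with the robot touching nothing.
It also fails if it takes over 48 s, if anything falls off the work surface, if the arm or the gripper's body presses on something with over 40 N, if the wrist force passes 120 N, or if a joint passes its speed limit or range.

## Robot

A 6-joint arm with a two-finger parallel gripper is mounted at the origin on a cart in front of the work surface, level with it; the furniture and walls round the work are solid. World frame = base frame: x ahead of the robot, y to its left, z up, the work surface at z = 0. Lengths are in m, angles in rad, forces in N, time in s.
With the tool pointing down it reaches from about 0.375 to 0.975 m from the base axis. Payload 3.8 kg.
Tool frame: the origin (TCP) lies between the finger pads; the fingertips stand 22 mm ahead of it and the grasp point (between the pads) lies 3 mm ahead of it; x points along the fingers, y is the direction in which the jaws open and shut, and the axes are right-handed (so a half turn about x gives the same grasp; the last joint's range is limited). The gripper opens to 85 mm and grips with 20 to 120 N. Pads are 22 mm wide; open, the fingers measure 114 mm over their backs; the gripper's body (76 mm by 85 mm) begins 54 mm behind the grasp point. The pads swing forward as they close: fully open they stand 13 mm farther back than shut.
Start: joints at [1.155, 0.264, 1.604, -0, 1.274, -0.037], TCP at [0.25, 0.627, 0.253] pointing down, gripper open.
Joint ranges: [-2.63, 2.63], [-0.94, 2.18], [0.31, 2.57], [-1.31, 4.45], [0, 2.66], [-2.55, 2.55]. Speed limits (rad/s): [2.57, 2.57, 3.14, 3.14, 3.14, 3.14].

## Interface

Orientations are given as a unit quaternion [x, y, z, w].
In Python, from plant import observe, imaging, workorder gives the robot as it stands. The module is installed in compiled form; this text tells all that it offers.
- The arm moves only by the tool move_arm, never from a script. Its argument "moves" is a list that holds one entry, the list of rows, each a list of 7 numbers: the finger opening in mm, from 0 to 85.4, then the shift along the tool's x, y, z in mm, then the turn, a rotation vector about the tool's x, y, z in degrees. A call has 1 to 10 rows; each row is the pose to reach, as a shift and turn from the pose measured when the call began, along the tool's axes at that moment; what a row does not reach only later rows make up. A row lasts 1/8 s, in which the tool goes at most 62.5 mm and 10.7 degrees, less where a joint would pass 70% of its speed; a pose out of reach is approached as far as the arm can. A call with a gripper value outside its range is refused whole. The fingers move at their own pace and stop on an object; "squeeze" is the grip in N (left out, the last holds). Time passes only in rows, so rows that repeat a pose let the fingers close. It gives the time, the measured TCP pose, the force and the opening at its end, in the units of the state.
- observe(): the state, without advancing time (a new reading comes with each control period).
- imaging.camera(name): name is "scene" or "side" or "wrist"; returns the picture (400x640x3 uint8, blue, green, red); there is no depth.
- imaging.camera_info(name): a dict with "intrinsics" (3x3 intrinsics, pixels), "D" ([k1, k2, p1, p2, k3] as OpenCV has them; the pictures are not rectified), "pose" (4x4, takes a point from camera to world coordinates); the wrist camera has in their place "mount" (4x4, takes a point from camera to tool coordinates, whose origin is the TCP and whose axes are the tool frame's). Camera axes: x right, y down, z forward; pixel columns grow to the right and rows downward; lengths in m; the calibration is good to about 2 mm. A picture is of the moment at which its call begins: read the wrist's pose just before it. camera_info takes no time and is no camera call.
- workorder.close_job(): hands the job in, once; it reports no verdict.
The state is a dict: "clock": time; "joints": joint angles; "joint_velocities": joint speeds; "tau": joint torques, N m; "ee_pos": TCP position; "tool_rot": TCP orientation; "force": force on the tool from outside, world axes, zero at the start; "wrist_torque": the same for the moment, N m; "finger_gap": opening from 0.0 (shut) to 1.0 (fully open).
Only numpy, scipy, OpenCV 4.12 (cv2) and the standard library are available. Lean on these libraries where they do the work, as an engineer would, in place of code of your own. Each camera call takes 0.05 s, during which the arm holds its last target. There are 200 camera calls.

## Working session

There is one attempt and no reset: what is moved stays moved. The work goes in short steps, Python scripts to look and compute and a tool call to move; the robot and the scene stay as the last step left them, time stands still between calls to the robot, and variables do not carry over. Pictures are saved under pics/ and viewed, about 8 in all and at most 12, crops included, and the job is handed in when it is done.

Besides the shell and the picture viewer there is one more tool, called after "Request:" as name(argument=value, ...) on one line, values as JSON. move_arm: Moves the arm, as the interface text tells. Its arguments: {"type":"object","properties":{"moves":{"type":"array"},"squeeze":{"type":"number"}},"required":["moves"]}

```bash
mkdir -p pics
cat > h.py <<'E'
import numpy as np, cv2
from scipy.spatial.transform import Rotation as R
from plant import observe, imaging, workorder
def T(s):
    M=np.eye(4); M[:3,:3]=R.from_quat(s["tool_rot"]).as_matrix(); M[:3,3]=s["ee_pos"]; return M
def cam(n):
    s=observe(); img=imaging.camera(n); i=imaging.camera_info(n)
    P=np.array(i["pose"]) if n!="wrist" else T(s)@np.array(i["mount"])
    return img,np.array(i["intrinsics"]),np.array(i["D"]),P
def ray(px,K,D,P):
    u=cv2.undistortPoints(np.array([[px]],float),K,D)[0,0]
    d=P[:3,:3]@np.array([u[0],u[1],1]); return P[:3,3],d/np.linalg.norm(d)
def onz(px,K,D,P,z):
    o,d=ray(px,K,D,P); return o+d*(z-o[2])/d[2]
def proj(X,K,D,P):
    Q=np.linalg.inv(P); r=cv2.Rodrigues(Q[:3,:3])[0]
    return cv2.projectPoints(np.atleast_2d(np.array(X,float)),r,Q[:3,3],K,D)[0][:,0]
def tri(rs):
    A=sum(np.eye(3)-np.outer(d,d) for o,d in rs); b=sum((np.eye(3)-np.outer(d,d))@o for o,d in rs)
    X=np.linalg.solve(A,b); return X,[np.linalg.norm(np.cross(d,X-o)) for o,d in rs]
E
python3 - <<'E'
from h import *
import pickle
d={}
for n in ("scene","side","wrist"):
    d[n]=cam(n); cv2.imwrite(f"pics/{n}0.png",d[n][0]); print(n,d[n][3].round(3).tolist(),d[n][1][0,0])
pickle.dump(d,open("d0.pkl","wb"))
s=observe();print(s)
E
```

```text
scene [[0.661, -0.359, 0.659, -0.368], [-0.75, -0.337, 0.569, -0.726], [0.018, -0.87, -0.492, 0.712], [0.0, 0.0, 0.0, 1.0]] 481.23974902138985
side [[-0.817, -0.308, 0.488, 0.058], [-0.577, 0.447, -0.683, 0.594], [-0.008, -0.84, -0.543, 0.553], [0.0, 0.0, 0.0, 1.0]] 379.89353749344275
wrist [[0.37, 0.896, 0.247, 0.188], [0.929, -0.356, -0.101, 0.652], [-0.002, 0.266, -0.964, 0.373], [0.0, 0.0, 0.0, 1.0]] 305.5126659823105
{'clock': 0.15, 'joints': array([ 1.15514114e+00,  2.64599666e-01,  1.60506104e+00, -1.84304453e-05,
        1.27371399e+00, -3.68964268e-02]), 'joint_velocities': array([-0.00249094, -0.0012456 , -0.00295822, -0.00123574, -0.0003826 ,
       -0.0003195 ]), 'tau': array([-4.97684880e-07, -5.15904164e+01, -3.67959952e+01,  4.03361901e-05,
        8.00047768e-03, -1.18522331e-05]), 'ee_pos': array([0.24938285, 0.62666984, 0.25223442]), 'tool_rot': array([ 0.13249512,  0.69459996, -0.13372589,  0.6943294 ]), 'force': array([ 5.60773739e-04, -6.02964594e-01,  5.40733930e-01]), 'wrist_torque': array([-0.01212564, -0.03143169,  0.07099423]), 'finger_gap': 1.0000600228843688}
```

View pics/scene0.png

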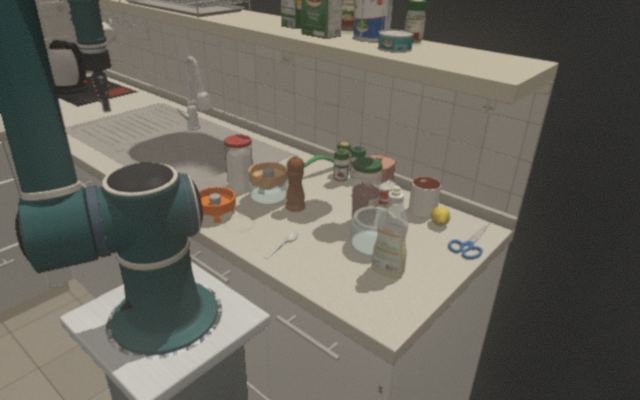

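View pics/side0.png

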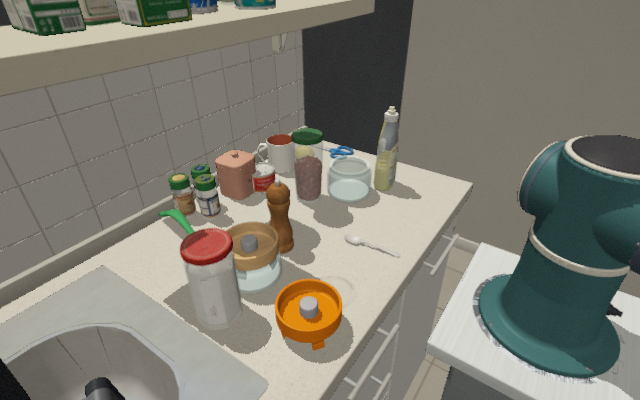

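The scene view shows the wooden stopper on the short jar at (268,176). The orange look-alike lies at (215,203), with the mill at (296,185), red-lid jar at (238,160), open tall jar at (375,230), bottle at (391,235) and green-lid jar at (367,190). In the side view the stopper is at (250,243), the orange look-alike at (309,310) and the tall jar at (349,178). The stopper is the one that fits: it is pale wood, sits on a glass jar, and stands between the mill and the red-lid jar. I'll confirm it in enlarged crops.

Run:
```python
from h import *
import pickle
d=pickle.load(open("d0.pkl","rb"))
def crop(n,x,y,w=80,h=60): return cv2.resize(d[n][0][y:y+h,x:x+w],(400,300),interpolation=cv2.INTER_CUBIC)
# scale 5 scene, 4 side
a=crop("scene",225,145); b=crop("scene",335,180)
c=crop("side",200,210,100,75); e=crop("side",300,135,100,75)
cv2.imwrite("pics/c1.png",np.vstack([np.hstack([a,b]),np.hstack([c,e])]))
```

```text
(no output)
```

View pics/c1.png

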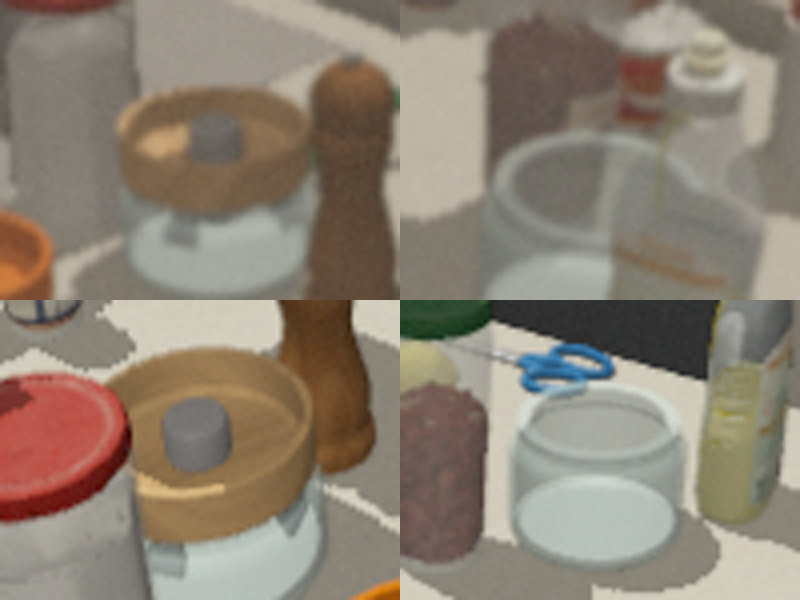

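View pics/wrist0.png

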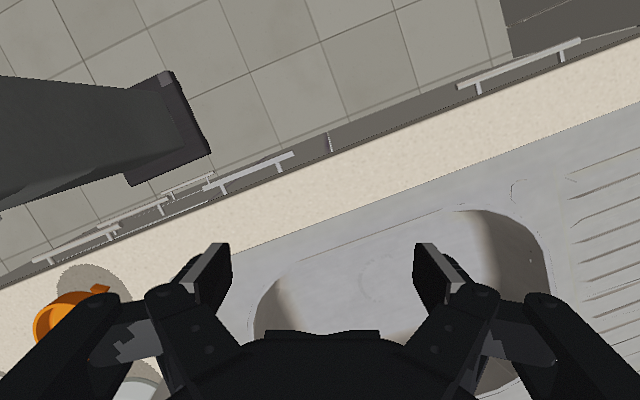

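The crops confirm it. The pale wooden dish with a grey steel knob sits on the short clear jar: knob centre at scene (268.4,172.6) and side (249.2,243.5). The tall jar is open: rim centre at about scene (374.6,217) and side (350.5,165.8). The wrist view shows only the sink, the orange look-alike and the fingers.

Run:
```python
from h import *
import pickle
d=pickle.load(open("d0.pkl","rb"))
for k,(a,b) in dict(knob=((268.4,172.6),(249.2,243.5)),knobtop=((268.4,169.2),(249.2,237.5)),rim=((374.6,217.2),(350.5,165.8)),
  mill=((295.5,157.5),(279,184)),red=((238,140),(207.5,245)),green=((367.5,166),(307.5,134)),bottle=((397,192),(391,109))).items():
    X,e=tri([ray(a,*d["scene"][1:]),ray(b,*d["side"][1:])]); print(k,X.round(4),np.round(e,4))
```

```text
knob [0.4996 0.2088 0.0803] [0.0002 0.0002]
knobtop [0.499  0.2069 0.0931] [0.0011 0.0011]
rim [ 0.5014 -0.1696  0.084 ] [0.0009 0.0009]
mill [0.5058 0.1045 0.1603] [0.0007 0.0007]
red [0.479  0.3134 0.159 ] [0.0001 0.0001]
green [ 0.5755 -0.0887  0.1784] [0.0049 0.0049]
bottle [ 0.4423 -0.2603  0.2176] [0.0036 0.0036]
```

```bash
cat >> h.py <<'E'
def rel(pos,az):
    "tool-frame shift (mm) and turn (deg) to a downward pose with jaw axis at az deg"
    M=T(observe()); a=np.radians(az); x=np.array([0,0,-1.]); y=np.array([np.cos(a),np.sin(a),0])
    if y@M[:3,1]<0: y=-y
    G=np.c_[x,y,np.cross(x,y)]
    return (M[:3,:3].T@(np.array(pos)-M[:3,3])*1e3).round(1), np.degrees(R.from_matrix(M[:3,:3].T@G).as_rotvec()).round(1)
E
python3 - <<'E'
from h import *
M=T(observe()); print(M.round(3)); print(np.array(imaging.camera_info("wrist")["mount"]).round(3))
print(rel((.5,.208,.24),80)); print(np.degrees(np.arctan2(M[1,1],M[0,1])))
E
```

```text
[[-0.001  0.37   0.929  0.249]
 [-0.002  0.929 -0.37   0.627]
 [-1.    -0.002 -0.     0.252]
 [ 0.     0.     0.     1.   ]]
[[ 0.    -0.266  0.964 -0.12 ]
 [ 1.    -0.    -0.     0.001]
 [ 0.001  0.964  0.266 -0.066]
 [ 0.     0.     0.     1.   ]]
(array([  12.7, -296.3,  387.7]), array([-11.7,  -0. ,   0.1]))
68.29903387444327
```

Request:
move_arm(moves=[[[85,0,-30,39,-2,0,0],[85,0,-60,78,-4,0,0],[80,0,-90,117,-6,0,0],[75,0,-120,156,-8,0,0],[70,0,-150,195,-10,0,0],[60,0,-180,235,-11.7,0,0],[52,5,-210,275,-11.7,0,0],[52,8,-240,315,-11.7,0,0],[52,12,-270,353,-11.7,0,0],[52,12.7,-296.3,387.7,-11.7,0,0]]])

```text
clock: 1.4
ee_pos: [0.5003, 0.2062, 0.2394]
tool_rot: [0.061, 0.705, -0.063, 0.704]
force: [0.5, 0.1, -0.0]
finger_gap: 0.61
```

Request:
move_arm(moves=[[[52,0,0,0,0,0,0],[52,0,0,0,0,0,0]]])

```text
clock: 1.65
ee_pos: [0.4999, 0.2062, 0.2391]
tool_rot: [0.061, 0.705, -0.063, 0.704]
force: [-0.0, 0.2, 0.4]
finger_gap: 0.611
```

Run:
```python
from h import *
import pickle
d=cam("wrist"); pickle.dump(d,open("d1.pkl","wb")); cv2.imwrite("pics/w1.png",d[0])
s=observe();print(s["clock"],s["ee_pos"],s["finger_gap"],s["joints"].round(2)); print(rel((.5,.208,.24),80)); print(proj([(.5,.208,.092),(.5,.208,.08)],*d[1:]))
```

```text
1.7 [0.49978396 0.20667323 0.23917319] 0.6073232826517785 [ 0.35  0.02  1.91 -0.    1.22 -1.05]
(array([-0.8,  1.3, -0. ]), array([-0. , -0.1,  0.1]))
[[323.42501926 187.02906289]
 [323.39485922 183.99394315]]
```

View pics/w1.png

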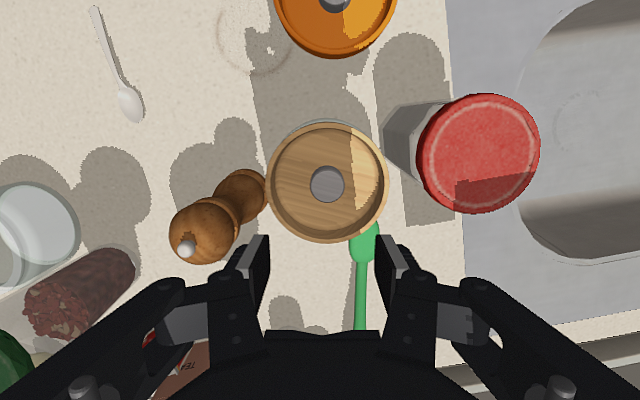

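The wrist view shows the wooden dish at about (328,182) with its steel knob at (327,184). The mill is at (215,225), the red lid at (478,152), and part of the tall jar shows at (30,235).

Run:
```python
from h import *
import pickle
d=pickle.load(open("d1.pkl","rb")); q=pickle.load(open("d0.pkl","rb"))
print(onz((327,184.5),*d[1:],.092), onz((328,182),*d[1:],.092))
X,e=tri([ray((327,184.5),*d[1:]),ray((268.4,169.2),*q["scene"][1:]),ray((249.2,237.5),*q["side"][1:])]);print(X,e)
p=X[:2] ; print(rel((p[0],p[1],.12),80))
```

```text
[0.49825714 0.21157475 0.092     ] [0.49614377 0.2128534  0.092     ]
[0.49862669 0.20894258 0.0931512 ] [np.float64(0.002730445700849009), np.float64(0.0018054159454200006), np.float64(0.002192061444834082)]
(array([119.2,   2.3,  -1.3]), array([-0. , -0.1,  0.1]))
```

Request:
move_arm(moves=[[[52,40,3.4,-2.4,0,0,0],[52,80,3.4,-2.4,0,0,0],[52,110,3.4,-2.4,0,0,0],[52,117,3.4,-2.4,0,0,0],[52,117,3.4,-2.4,0,0,0]]])

```text
clock: 2.33
ee_pos: [0.4975, 0.2111, 0.1224]
tool_rot: [0.061, 0.705, -0.062, 0.704]
force: [1.1, -0.6, 0.4]
finger_gap: 0.611
```

Run:
```python
from h import *
import pickle
d=cam("wrist"); pickle.dump(d,open("d2.pkl","wb")); cv2.imwrite("pics/w2.png",d[0])
s=observe();print(s["clock"],s["ee_pos"],s["finger_gap"],s["force"]); print(proj([(.498,.2105,.092),(.498,.2105,.069),s["ee_pos"],s["ee_pos"]-[0,0,.022]],*d[1:]))
```

```text
2.375 [0.49834394 0.21111898 0.12335591] 0.609577245624405 [ 0.67819252 -0.55192417  0.7290325 ]
[[319.63501955 240.43191666]
 [319.99375432 225.05719647]
 [320.49059949 270.04411762]
 [320.78491232 248.36304034]]
```

View pics/w2.png

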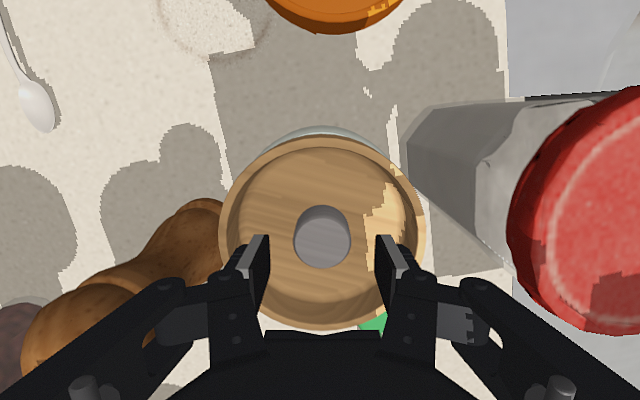

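The knob top at (322,243) is centred between the pads, at (257,240) and (388,240). I'll descend and close.

Request:
move_arm(moves=[[[52,12,0.5,1,0,0,0],[52,20,0.5,1,0,0,0],[52,26,0.5,1,0,0,0],[52,26,0.5,1,0,0,0]]])

```text
clock: 2.88
ee_pos: [0.4988, 0.2111, 0.0965]
tool_rot: [0.061, 0.705, -0.062, 0.704]
force: [0.2, 0.2, 0.5]
finger_gap: 0.61
```

Request:
move_arm(moves=[[[40,0,0,0,0,0,0],[34,0,0,0,0,0,0],[25,0,0,0,0,0,0],[20,0,0,0,0,0,0],[20,0,0,0,0,0,0]]], squeeze=45)

```text
clock: 3.5
ee_pos: [0.4991, 0.2113, 0.097]
tool_rot: [0.061, 0.705, -0.062, 0.704]
force: [-1.3, 0.9, 3.5]
finger_gap: 0.354
```

Request:
move_arm(moves=[[[20,-5,0,0,0,0,0],[20,-10,0,0,0,0,0],[20,-15,0,0,0,0,0],[20,-19,0,0,0,0,0],[20,-22,0,0,0,0,0],[20,-26,0,0,0,0,0],[20,-30,0,0,0,0,0]]])

```text
clock: 4.38
ee_pos: [0.499, 0.2113, 0.1271]
tool_rot: [0.061, 0.705, -0.062, 0.704]
force: [0.0, -0.7, -5.6]
finger_gap: 0.355
```

Request:
move_arm(moves=[[[20,-20,0,0,0,0,0],[20,-50,0,0,0,0,0],[20,-90,0,0,0,0,0],[20,-130,0,0,0,0,0],[20,-165,0,0,0,0,0],[20,-170,0,0,0,0,0],[20,-170,0,0,0,0,0]]])

```text
clock: 5.25
ee_pos: [0.4989, 0.2114, 0.2962]
tool_rot: [0.061, 0.705, -0.062, 0.704]
force: [-0.7, 0.7, -6.9]
finger_gap: 0.353
```

Run:
```python
from h import *
import pickle
d={n:cam(n) for n in("scene","side")}; pickle.dump(d,open("d3.pkl","wb"))
cv2.imwrite("pics/s3.png",np.hstack([cv2.resize(d["scene"][0][50:250,210:410],(400,400)),cv2.resize(d["side"][0][60:300,150:390],(400,400))]))
s=observe();print(s["clock"],s["ee_pos"],s["force"]); print(rel((.5015,-.1695,.297),80))
```

```text
5.35 [0.49805035 0.2111164  0.29454769] [-0.44833492 -0.44291824 -5.38244023]
(array([  -1.5, -374.3,   69.3]), array([ 0. , -0.3,  0.2]))
```

View pics/s3.png

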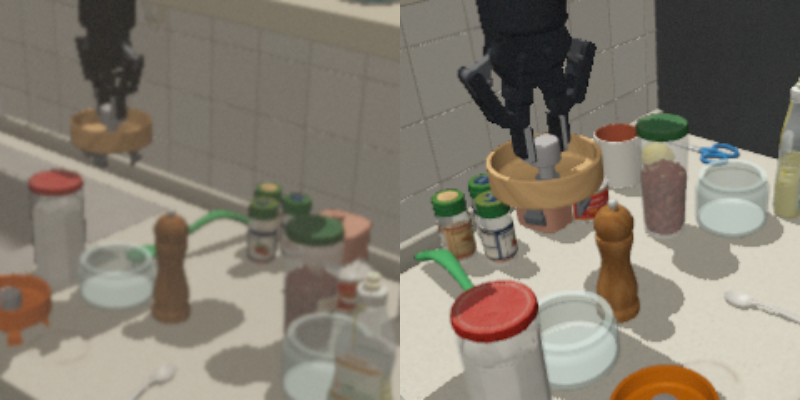

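The composite shows the stopper free, held level with its pin up. The short jar, mill and red-lid jar are unmoved. Next I'll take a close look at the tall jar from part-way across.

Request:
move_arm(moves=[[[20,-2,-20,4,0,0,0],[20,-2,-50,10,0,0,0],[20,-2,-90,17,0,0,0],[20,-2,-130,25,0,0,0],[20,-2,-170,32,0,0,0],[20,-2,-197,38,0,0,0],[20,-2,-207,39,0,0,0],[20,-2,-207,39,0,0,0],[20,-2,-207,39,0,0,0]]])

```text
clock: 6.48
ee_pos: [0.5004, 0.0011, 0.2967]
tool_rot: [0.06, 0.707, -0.062, 0.702]
force: [-0.3, 0.6, -5.1]
finger_gap: 0.356
```

Run:
```python
from h import *
import pickle
d=cam("wrist"); pickle.dump(d,open("d4.pkl","wb"))
s=observe();print(s["clock"],s["ee_pos"],s["force"])
im=d[0].copy()
c=(.5015,-.1685,.085); t=np.linspace(0,2*np.pi,72)
p=proj([c],*d[1:])[0]; print(p)
big=cv2.resize(im[60:360,0:400],(800,600),interpolation=cv2.INTER_CUBIC)
r=.044
for k in t[::3]:
    q=proj([(c[0]+r*np.cos(k),c[1]+r*np.sin(k),.085)],*d[1:])[0]; cv2.circle(big,(int(q[0]*2),int((q[1]-60)*2)),2,(0,0,255),-1)
cv2.imwrite("pics/w4.png",big)
```

```text
6.525 [0.50045599 0.00128885 0.29683215] [ 0.14726987  0.15927645 -6.02800685]
[176.25669262 200.41913368]
```

View pics/w4.png

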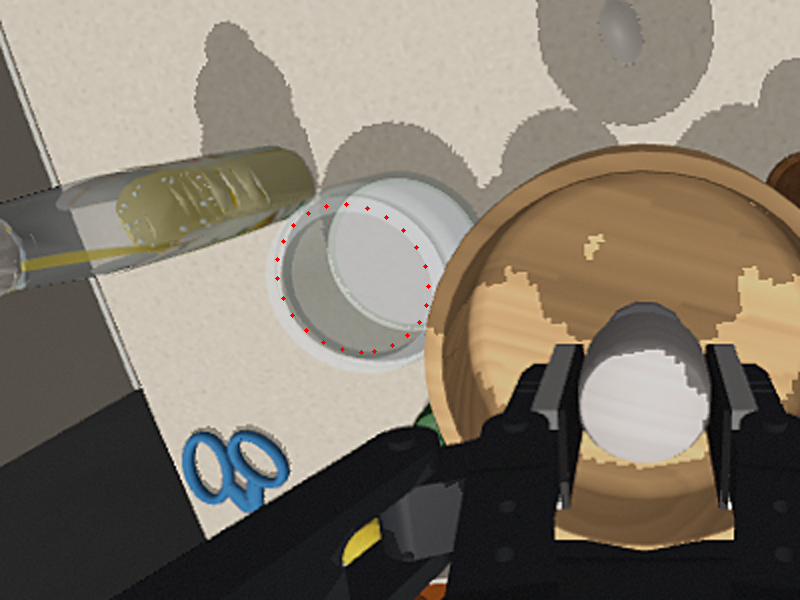

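Run:
```python
from h import *
import pickle
d=pickle.load(open("d4.pkl","rb")); im=d[0]
x0,y0,s=120,130,6
big=cv2.resize(im[y0:y0+95,x0:x0+125],None,fx=s,fy=s,interpolation=cv2.INTER_CUBIC)
c=(.5045,-.167)
for k in np.linspace(0,2*np.pi,40):
    q=proj([(c[0]+.044*np.cos(k),c[1]+.044*np.sin(k),.085)],*d[1:])[0]; cv2.circle(big,(int((q[0]-x0+.5)*s),int((q[1]-y0+.5)*s)),2,(0,0,255),-1)
cv2.imwrite("pics/w5.png",big)
print(onz((321.5,263.5),*d[1:],.2918))
```

```text
[0.50117487 0.00159435 0.2918    ]
```

View pics/w5.png

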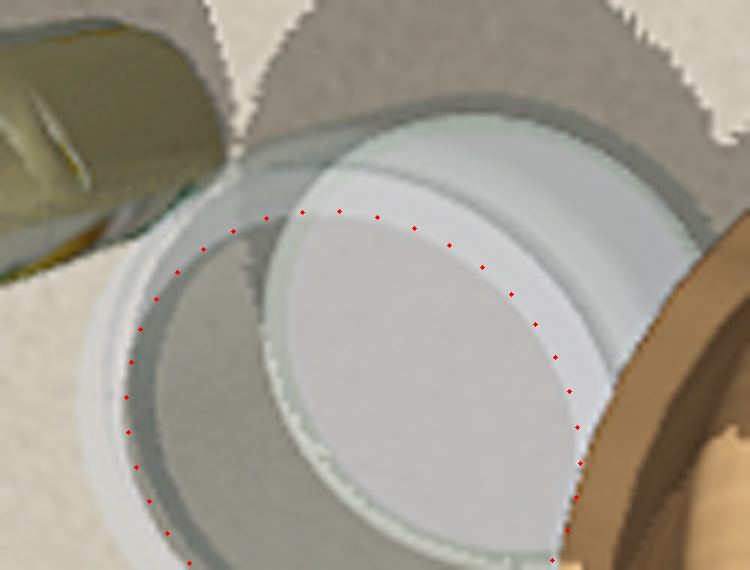

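The dots for a centre of (0.5045,-0.167) lie on the bore's edge all round, so I'll take that as the neck. The knob sits within 1 mm of the TCP.

Run:
```python
from h import *
print(rel((.504,-.1672,.297),80))
```

```text
(array([   0.2, -165.4,   32.5]), array([ 0.1, -0.3,  0.2]))
```

Request:
move_arm(moves=[[[20,0,-20,4,0,0,0],[20,0,-50,10,0,0,0],[20,0,-90,18,0,0,0],[20,0,-125,25,0,0,0],[20,0,-150,30,0,-0.3,0.2],[20,0,-165.4,32.5,0,-0.3,0.2],[20,0,-165.4,32.5,0,-0.3,0.2],[20,0,-165.4,32.5,0,-0.3,0.2]]])

```text
clock: 7.52
ee_pos: [0.5041, -0.1662, 0.2971]
tool_rot: [0.061, 0.705, -0.06, 0.704]
force: [-0.9, 0.4, -4.8]
finger_gap: 0.352
```

Run:
```python
from h import *
print(observe()["ee_pos"],observe()["force"],rel((.504,-.1672,.175),80))
```

```text
[ 0.50406822 -0.16620043  0.29708923] [-0.92506792  0.4177521  -4.83703269] (array([122.1,  -1.1,   0.2]), array([ 0.1, -0.1, -0.1]))
```

Request:
move_arm(moves=[[[20,25,-1,0,0,0,0],[20,60,-1,0,0,0,0],[20,95,-1,0,0,0,0],[20,115,-1,0,0,0,0],[20,122,-1,0,0,0,0],[20,122,-1,0,0,0,0]]])

```text
clock: 8.28
ee_pos: [0.504, -0.1664, 0.1752]
tool_rot: [0.061, 0.705, -0.06, 0.704]
force: [-0.5, -0.2, -5.0]
finger_gap: 0.353
```

Run:
```python
from h import *
s=observe();print(s["clock"],s["ee_pos"],s["force"],rel((.504,-.1672,.137),80))
d={n:cam(n) for n in("scene","side")}
cv2.imwrite("pics/s6.png",np.hstack([cv2.resize(d["scene"][0][150:270,320:440],(400,400),interpolation=2),cv2.resize(d["side"][0][90:210,290:410],(400,400),interpolation=2)]))
```

```text
8.275 [ 0.50395332 -0.1664279   0.17519727] [-0.45545505 -0.23918096 -5.00367807] (array([38.2, -0.8,  0.2]), array([ 0.2, -0.1, -0.1]))
```

View pics/s6.png

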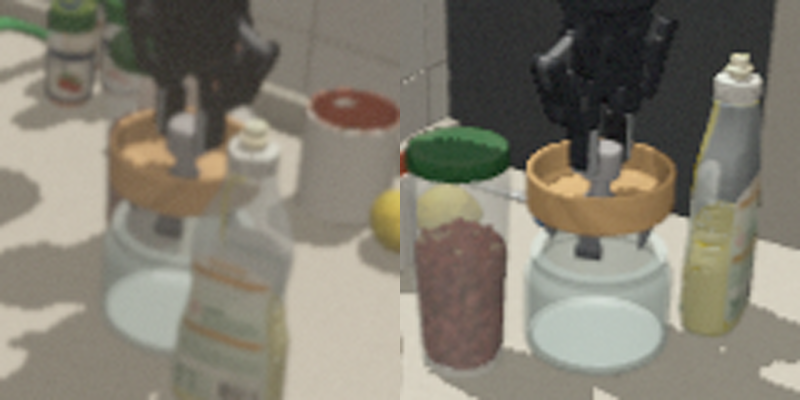

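The stopper hangs centred over the tall jar in both views, clear of the bottle and the green-lid jar. I'll lower it slowly.

Request:
move_arm(moves=[[[20,6,-0.5,0,0,0,0],[20,12,-0.5,0,0,0,0],[20,18,-0.5,0,0,0,0],[20,24,-0.5,0,0,0,0],[20,30,-0.5,0,0,0,0],[20,33,-0.5,0,0,0,0],[20,33,-0.5,0,0,0,0]]])

```text
clock: 9.25
ee_pos: [0.5045, -0.1674, 0.1431]
tool_rot: [0.061, 0.704, -0.06, 0.705]
force: [0.2, -0.3, -5.6]
finger_gap: 0.355
```

Request:
move_arm(moves=[[[20,1.5,0,0,0,0,0],[20,3,0,0,0,0,0],[20,4,0,0,0,0,0],[20,5,0,0,0,0,0],[20,5,0,0,0,0,0]]])

```text
clock: 9.88
ee_pos: [0.5045, -0.1674, 0.138]
tool_rot: [0.061, 0.704, -0.06, 0.705]
force: [-0.1, -0.4, -5.8]
finger_gap: 0.355
```

Request:
move_arm(moves=[[[20,0.7,0,0,0,0,0],[20,0.7,0,0,0,0,0]]])

```text
clock: 10.12
ee_pos: [0.5044, -0.1674, 0.1372]
tool_rot: [0.061, 0.704, -0.06, 0.705]
force: [0.1, -0.2, -5.5]
finger_gap: 0.357
```

Request:
move_arm(moves=[[[20,0.6,0,0,0,0,0],[20,0.6,0,0,0,0,0]]])

```text
clock: 10.38
ee_pos: [0.5044, -0.1674, 0.1366]
tool_rot: [0.061, 0.704, -0.06, 0.705]
force: [0.4, 0.6, -6.0]
finger_gap: 0.352
```

Request:
move_arm(moves=[[[20,0.5,0,0,0,0,0],[20,0.5,0,0,0,0,0]]])

```text
clock: 10.62
ee_pos: [0.5045, -0.1674, 0.1363]
tool_rot: [0.061, 0.704, -0.06, 0.705]
force: [-0.5, -0.1, -3.9]
finger_gap: 0.35
```

Request:
move_arm(moves=[[[20,0.4,0,0,0,0,0],[20,0.4,0,0,0,0,0]]])

```text
clock: 10.88
ee_pos: [0.5046, -0.1675, 0.1363]
tool_rot: [0.061, 0.704, -0.06, 0.705]
force: [-1.9, -0.3, -1.9]
finger_gap: 0.349
```

Contact came at the expected height of 0.1363. I'll release so it settles flat, then look.

Request:
move_arm(moves=[[[36,0,0,0,0,0,0],[44,0,0,0,0,0,0],[50,0,0,0,0,0,0],[50,0,0,0,0,0,0]]])

```text
clock: 11.38
ee_pos: [0.5048, -0.1675, 0.1365]
tool_rot: [0.061, 0.704, -0.06, 0.705]
force: [-0.9, 0.0, -0.1]
finger_gap: 0.587
```

Run:
```python
from h import *
s=observe();print(s["clock"],s["ee_pos"],s["force"],s["finger_gap"])
d={n:cam(n) for n in("wrist","side")}
cv2.imwrite("pics/s7.png",np.hstack([cv2.resize(d["wrist"][0][100:340,200:440],(400,400),interpolation=2),cv2.resize(d["side"][0][110:210,300:400],(400,400),interpolation=2)]))
```

```text
11.375 [ 0.50479544 -0.16752337  0.13646702] [-0.89697562  0.02901814 -0.10428951] 0.5867109021927124
```

View pics/s7.png

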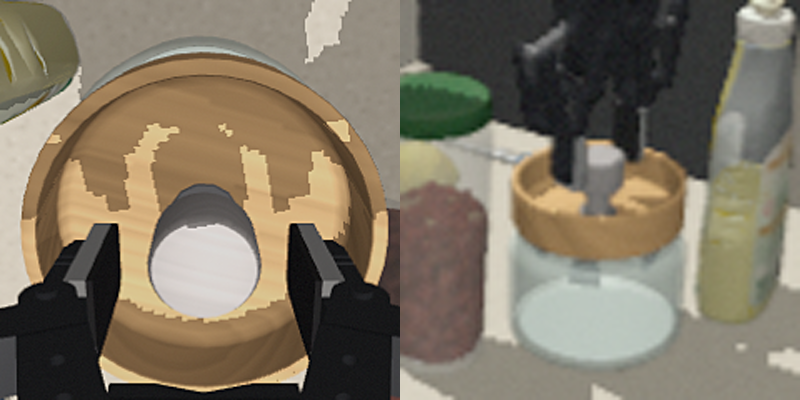

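The stopper sits flat on the rim with its pin up. The knob is at (205,270) in the left crop and stands proud of the dish in the right one. I'll regrip and push the pin down.

Request:
move_arm(moves=[[[40,0,0,0,0,0,0],[30,0,0,0,0,0,0],[20,0,0,0,0,0,0],[20,0,0,0,0,0,0]]], squeeze=50)

```text
clock: 11.98
ee_pos: [0.5048, -0.1675, 0.1366]
tool_rot: [0.061, 0.704, -0.06, 0.705]
force: [0.3, 0.1, 2.4]
finger_gap: 0.348
```

Request:
move_arm(moves=[[[20,3,0,0,0,0,0],[20,6,0,0,0,0,0],[20,9,0,0,0,0,0],[20,12,0,0,0,0,0],[20,14,0,0,0,0,0],[20,14,0,0,0,0,0]]])

```text
clock: 12.72
ee_pos: [0.5048, -0.1675, 0.1232]
tool_rot: [0.061, 0.704, -0.06, 0.705]
force: [-2.9, 0.8, 5.9]
finger_gap: 0.354
```

Request:
move_arm(moves=[[[20,1.5,0,0,0,0,0],[20,2.5,0,0,0,0,0],[20,2.5,0,0,0,0,0]]])

```text
clock: 13.1
ee_pos: [0.5048, -0.1675, 0.1215]
tool_rot: [0.061, 0.704, -0.06, 0.705]
force: [-2.1, 1.1, 6.6]
finger_gap: 0.352
```

Request:
move_arm(moves=[[[20,0.6,0,0,0,0,0],[20,0.6,0,0,0,0,0]]])

```text
clock: 13.35
ee_pos: [0.5048, -0.1675, 0.1216]
tool_rot: [0.061, 0.704, -0.06, 0.705]
force: [-1.9, 1.5, 5.1]
finger_gap: 0.349
```

Request:
move_arm(moves=[[[20,1.5,0,0,0,0,0],[20,2.5,0,0,0,0,0],[20,2.5,0,0,0,0,0]]])

```text
clock: 13.72
ee_pos: [0.5049, -0.1675, 0.1203]
tool_rot: [0.061, 0.704, -0.06, 0.705]
force: [-5.0, 2.3, 9.4]
finger_gap: 0.351
```

Request:
move_arm(moves=[[[20,1.5,0,0,0,0,0],[20,3,0,0,0,0,0],[20,3,0,0,0,0,0]]])

```text
clock: 14.1
ee_pos: [0.505, -0.1675, 0.12]
tool_rot: [0.061, 0.704, -0.06, 0.705]
force: [-8.2, 2.5, 18.2]
finger_gap: 0.355
```

The pin is at its stop: the force rose to 18 N without further travel, 16.6 mm in total. I'll release and rise.

Request:
move_arm(moves=[[[20,-0.3,0,0,0,0,0],[40,-0.3,0,0,0,0,0],[48,-0.3,0,0,0,0,0],[50,-0.3,0,0,0,0,0],[50,-0.3,0,0,0,0,0]]])

```text
clock: 14.72
ee_pos: [0.505, -0.1675, 0.12]
tool_rot: [0.061, 0.704, -0.06, 0.705]
force: [0.3, -0.4, -0.3]
finger_gap: 0.584
```

Request:
move_arm(moves=[[[50,-6,0,0,0,0,0],[50,-18,0,0,0,0,0],[50,-40,0,0,0,0,0],[50,-80,0,0,0,0,0],[50,-120,0,0,0,0,0],[50,-150,0,0,0,0,0],[50,-150,0,0,0,0,0]]])

```text
clock: 15.6
ee_pos: [0.5069, -0.1684, 0.2746]
tool_rot: [0.06, 0.702, -0.061, 0.707]
force: [-0.3, -0.2, -0.5]
finger_gap: 0.588
```

Run:
```python
from h import *
s=observe();print(s["clock"],s["ee_pos"],s["force"],s["finger_gap"])
d={n:cam(n) for n in("wrist","side","scene")}
f=lambda i:cv2.resize(i,(400,300),interpolation=2)
top=np.hstack([f(d["wrist"][0][100:340,160:480]),f(d["side"][0][135:210,300:400])])
bot=np.hstack([f(d["side"][0][170:320,170:370]),f(d["scene"][0][120:285,200:420])])
cv2.imwrite("pics/s8.png",np.vstack([top,bot]))
```

```text
15.6 [ 0.50693582 -0.16841358  0.27463312] [-0.34387622 -0.20068881 -0.49960715] 0.5877458436840981
```

View pics/s8.png

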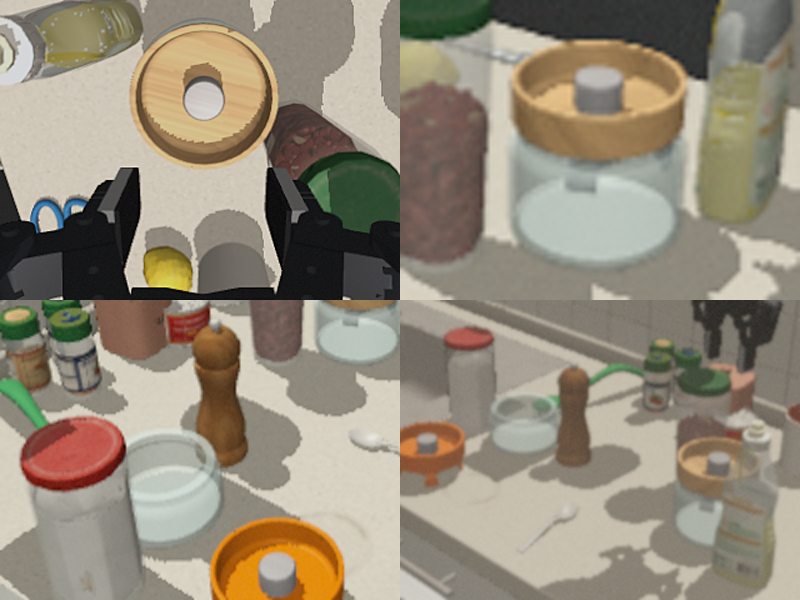

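All looks right: the stopper is flat with its knob down, and the neighbours still stand. To make sure the release didn't drag the pin up, I'll give the knob's top a gentle press with closed fingertips.

Run:
```python
from h import *
s=observe();print(s["ee_pos"]);print(rel((.505,-.1675,.155),80))
```

```text
[ 0.50429813 -0.16739911  0.26927254]
(array([ 1.143e+02, -1.000e-01,  8.000e-01]), array([ 0.2, -0. , -0.1]))
```

Request:
move_arm(moves=[[[0,10,0,0.8,0,0,0],[0,30,0,0.8,0,0,0],[0,60,0,0.8,0,0,0],[0,90,0,0.8,0,0,0],[0,110,0,0.8,0,0,0],[0,118,0,0.8,0,0,0],[0,118,0,0.8,0,0,0]]], squeeze=20)

```text
clock: 16.62
ee_pos: [0.5042, -0.1671, 0.1499]
tool_rot: [0.061, 0.706, -0.06, 0.703]
force: [0.5, -0.7, -0.3]
finger_gap: 0.006
```

Request:
move_arm(moves=[[[0,4,0,0,0,0,0],[0,8,0,0,0,0,0],[0,10,0,0,0,0,0],[0,10,0,0,0,0,0]]])

```text
clock: 17.12
ee_pos: [0.5041, -0.167, 0.14]
tool_rot: [0.061, 0.706, -0.06, 0.703]
force: [0.6, 0.4, 0.2]
finger_gap: -0.001
```

Request:
move_arm(moves=[[[0,1.5,0,0,0,0,0],[0,3,0,0,0,0,0],[0,3,0,0,0,0,0]]])

```text
clock: 17.5
ee_pos: [0.5042, -0.1671, 0.1372]
tool_rot: [0.061, 0.706, -0.06, 0.703]
force: [-0.8, 0.5, 0.9]
finger_gap: -0.0
```

Request:
move_arm(moves=[[[0,1,0,0,0,0,0],[0,2,0,0,0,0,0],[0,2,0,0,0,0,0]]])

```text
clock: 17.88
ee_pos: [0.5044, -0.1671, 0.1365]
tool_rot: [0.061, 0.705, -0.06, 0.704]
force: [-2.2, 0.6, 8.8]
finger_gap: -0.001
```

Request:
move_arm(moves=[[[0,1.5,0,0,0,0,0],[0,3,0,0,0,0,0],[0,3,0,0,0,0,0]]])

```text
clock: 18.25
ee_pos: [0.5046, -0.1672, 0.1363]
tool_rot: [0.061, 0.705, -0.06, 0.704]
force: [-7.0, 1.7, 17.6]
finger_gap: -0.003
```

Request:
move_arm(moves=[[[0,-10,0,0,0,0,0],[0,-40,0,0,0,0,0],[0,-80,0,0,0,0,0],[0,-120,0,0,0,0,0],[0,-150,0,0,0,0,0],[0,-150,0,0,0,0,0],[0,-150,0,0,0,0,0]]])

```text
clock: 19.12
ee_pos: [0.5045, -0.1673, 0.2852]
tool_rot: [0.061, 0.706, -0.06, 0.703]
force: [-0.3, 0.3, -0.2]
finger_gap: -0.004
```

Run:
```python
from h import *
import pickle
q=pickle.load(open("d3.pkl","rb"));  a=cam("side")[0]
df=cv2.absdiff(a,q["side"][0]).max(2)
# scene change around short jar / mill / red jar since lift
print("short-jar area changed px:",int((df[225:330,170:300]>60).sum()), "clock",observe()["clock"],observe()["force"])
workorder.close_job()
```

```text
short-jar area changed px: 409 clock 19.175 [ 0.44526175  0.58116093 -1.61865601]
the job is handed in; nothing more can be done
```

The wooden stopper is now in the neck of the tall jar with its pin pushed down flush, and the job was handed in at about 19 s. I pulled the pin up to its stop, lifted the stopper out and lowered it onto the tall jar. I let go so it could settle, saw it sitting flat with the pin still up, then pushed the pin down.

**Pin:** It travelled about 16 mm and then stopped, with the force rising to 18 N. A second press on the knob's top with closed fingers met it at the flush height (about 0.115 m). It held 17.6 N without moving further.

**Neighbours:** After the first push, the pictures showed the stopper level and both jars, the mill, the food jars, the bottle and the orange look-alike standing as before. I viewed no picture after the second press.

**One check that did not come out clean:** A last image comparison around the short jar, against the picture taken after the lift, found 409 changed pixels. I expected them to be the stopper's and arm's shadow moving away, but I did not confirm that.

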